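Lock the starch bucket's collar with the pin spanner

ROBOT

A 7-joint arm with a two-finger parallel gripper is mounted at the origin on the work surface. World frame = base frame: x ahead of the robot, y to its left, z up, the work surface at z = 0. Lengths are in m, angles in degrees, forces in N, time in s.
With the tool pointing down it reaches from about 0.4 to 0.75 m from the base axis. Payload 19.5 kg.
Tool frame: the origin (TCP) lies midway between the tips of the shut fingers; the grasp point (between the pads) lies 19 mm behind it; z points along the fingers, y is the line along which they close (so a half turn about z gives the same grasp; the last joint's range is limited). The gripper opens to 85 mm and grips with 20 to 120 N. Pads are 22 mm wide; open, the fingers measure 114 mm over their backs; the gripper's body (76 mm by 85 mm) begins 54 mm behind the grasp point. The pads swing forward as they close: fully open they stand 13 mm farther back than shut.
Start: joints at [64.074, 40.479, -1.581, 85.061, 1.261, 54.483, -4.326], TCP at [0.23, -0.527, 0.204] pointing down, gripper open.
Joint ranges: [-155.06, 155.06], [-18.47, 123.98], [-90, 86.84], [0, 140.48], [-83.41, 263.41], [0, 116], [-161.91, 161.91]. Speed limits (degrees/s): [108.29, 108.29, 147.25, 147.25, 172.46, 172.46, 172.46].

INTERFACE

Orientations are given as a 3x3 rotation matrix whose columns are the frame's x, y, z axes.
In Python, from station import sensors, imaging, job gives the robot as it stands. The module is installed in compiled form; this text tells all that it offers.
- The arm moves only by the tool carry_out, never from a script. Its argument "steps" is a list that holds one entry, the list of rows, each a list of 7 numbers: the opening, from 0 (shut) to 1 (fully open), then the shift along the world's x, y, z in units of 30 mm (1.0 is 30 mm), then the turn, a rotation vector about the world's x, y, z in units of 5 degrees (1.0 is 5 degrees). A call has exactly 5 rows; each row shifts and turns the commanded pose from where the row before left it; what a row does not reach is not made up. A row lasts 1/10 s, in which the tool goes at most 50 mm and 8.59 degrees, less where a joint would pass 70% of its speed; a pose out of reach is approached as far as the arm can. A call is refused whole if a number of a shift passes 1 or a number of a turn 1, either way. A call with a gripper value outside its range is refused whole. The fingers move at their own pace and stop on an object; the grip force is fixed at half the most. Time passes only in rows, so rows that do not move let the fingers close, or fill a call up. It gives the time, the measured TCP pose, the force, the opening and the grip force at its end, in the units of the state.
- sensors.state(): the state, without advancing time (a new reading comes with each control period).
- imaging.read_camera(name): name is "side" or "top"; returns a dict with "image" (480x640x3 uint8, red, green, blue), "fx", "fy", "cx", "cy" (pixels), "eye" and "attitude" of the camera in the world. Camera axes: x right, y up, looking along -z (the intrinsics and any distortion apply to the point x, -y, -z); pixel columns grow to the right and rows downward; lengths in m; the calibration is good to about 2 mm. A picture is of the moment at which its call begins. There is no depth.
- job.sign_off(): hands the job in; it is judged then, once.
The state is a dict: "t": time; "joint_pos": joint angles; "qvel": joint speeds; "joint_efforts": joint torques, N m; "eef_pos": TCP position; "tcp_rot": TCP orientation; "force": force on the tool from outside, world axes, zero at the start; "torque": the same for the moment, N m; "width": opening from 0.0 (shut) to 1.0 (fully open); "grasp_force": force on a finger pad.
Only numpy, scipy, OpenCV 4.12 (cv2) and the standard library are available. Lean on these libraries where they do the work, as an engineer would, in place of code of your own. Each camera call takes 0.05 s, during which the arm holds its last target. There are 200 camera calls.

TASK

Take the pin spanner off the two pins of its stand, drop both its prongs fully into the two holes of the yellow collar on the starch bucket's lid, and turn it clockwise until it takes the grey lock ring with it right up against its stop, the red pointer at the black mark. Then hang the spanner back on both pins of its stand, fully down and flat, let go of it, and leave the other things on the table where they are.

Things in the scene. Friction and masses are not known exactly. Their poses are not given: they have to be found in the camera images.
- spanner: Loose pin spanner, 0.2 to 0.35 kg, starts flat on its stand. Steel plate 140 x 30 x 8 mm (x, y, z); on its middle an upright red grip slab 50 (x) x 20 (y) mm, from 8 to 80 mm above the origin. Two prongs point down at x = +34 and -34 mm; two 13 mm hanging holes go through the plate at x = +54 and -54 mm. Origin: centre of the plate's underside, z up. A half turn about z changes nothing.
- prong_a (a point): Tip of the spanner's prong at x = +34 mm, 12 mm below the plate's underside. The prong is round, 7 mm thick, its last 3 mm tapered to 3 mm.
- prong_b (a point): Tip of the other, equal prong, at x = -34 mm, 12 mm below the plate's underside.
- bucket: White round starch bucket with lid, immovable, 212 mm across, lid top 158 mm up. Origin: centre of its underside, z up. Centred on the lid lie a grey lock ring (114 mm across, 6 mm thick, with a red pointer tab at its rim) and on that the yellow collar. All clockwise turns are seen from above. A black mark on the lid shows where the pointer stands when locked.
- collar_top (a point): Centre of the yellow collar's top face, 178 mm above the table, fixed to the bucket (does not turn). Collar: 100 mm across, 14 mm thick; two opposite through holes 11 x 11 mm, 34 mm from the centre. Its angle is not reported: at the start the line of its holes lies 0 to 0.6 rad clockwise of the ring's pointer, anywhere: look or feel. Prongs home, the spanner's plate lies flat on the collar.
- lockring (a joint): Clockwise angle (rad) of the lock ring: at 0 (open) its pointer is along the bucket's +x axis, at 1.1 (locked) at the hard stop. Starts at 0 to 0.15, takes 0.3 N m, stays where left. The collar drives it through a dog with free play: turned clockwise (0.12 N m) it carries the ring along only once its hole line is 0.6 rad clockwise of the pointer; so that line is 1.7 rad clockwise of the bucket's x at the stop.
- stand: Spanner stand, immovable: wooden base 150 x 60 x 12 mm with two upright posts 17 mm thick at x = +54 and -54 mm, whose flat shoulders are 45 mm above the table; out of each shoulder a pin of 8 mm rises 18 mm, tapered over its last 5 mm. Origin: centre of its underside, z up.
- stand_rest (a point): Point midway between the two pins at shoulder height, 45 mm above the table; the spanner's origin lies here when it hangs home, its x axis along the stand's x axis (either way round).
- saucepan: Bystander: aluminium saucepan, 170 mm across, 75 mm high, with a 120 mm handle to its +y. Origin: centre of underside.
- brush: Bystander: hard silicone brush, 130 x 50 x 40 mm. Origin: centre of underside.
- spoon: Bystander: steel tablespoon, 200 mm long, lying along its x. Origin: under its middle.
- peg_a: Bystander: orange plastic clothes peg, 76 x 14 x 11 mm. Origin: centre of underside.
- peg_b: Bystander: second orange plastic clothes peg, the same.

How it is judged (in metres and radians):
On the way, in this order (a step that is already met when the one before it is completed fails the run):
1. both prongs of the spanner are in the collar's holes (each tip at least 6 mm below the collar's top, within 42 mm of its axis) (z of each of prong_a, prong_b in the frame of collar_top below -0.006 m and horizontal distance between each of prong_a, prong_b and collar_top below 0.042 m), for 0.2 s.
2. the lock ring is turned to its stop (past 1.04 rad) with both prongs still in the holes (all of step 1 and value of joint lockring above 1.04 rad), for 0.2 s.
At the end, for the whole second after the job is handed in: The lock ring is at its stop (past 1.04 rad) and the spanner is at rest on both pins of its stand: its origin within 6 mm sideways and 4 mm in height of stand_rest, its x axis within 0.1 rad of the stand's either way round, upright within 0.06 rad (value of joint lockring above 1.04 rad and horizontal distance between spanner and stand_rest below 0.006 m and z of spanner in the frame of stand_rest between -0.004 and 0.004 m and angle between the x axis of spanner and the x axis of stand, either way round below 0.1 rad and angle between spanner's own z axis and vertical below 0.06 rad and linear speed of spanner below 0.02 m/s); the robot touches nothing.
It fails at once if a bystander (saucepan, brush, spoon, pegs) is moved by more than 30 mm (distance of any of saucepan, brush, spoon, peg_a, peg_b from where it was at the start of the episode above 0.03 m).
It also fails if it takes over 67 s, if anything falls off the work surface, if the arm or the gripper's body presses on something with over 40 N, if the wrist force passes 120 N, or if a joint passes its speed limit or range.

## Working session

There is one attempt and no reset: what is moved stays moved. The work goes in short steps, Python scripts to look and compute and a tool call to move; the robot and the scene stay as the last step left them, time stands still between calls to the robot, and variables do not carry over. Pictures are saved under pics/ and viewed, at most 10 in all, crops included, and the job is handed in when it is done.

Besides the shell and the picture viewer there is one more tool, called by a JSON object that holds its "fn" and its "kwargs". carry_out: Moves the arm, as the interface text tells. Its arguments: {"type":"object","properties":{"steps":{"type":"array","items":{"type":"array","items":{"type":"array","items":{"type":"number"}}}}},"required":["steps"]}

```bash
mkdir -p pics
cat > h.py <<'E'
import numpy as np, cv2
from station import sensors, imaging, job
def ray(c,u,v):
    d=np.array([(u-c['cx'])/c['fx'],-(v-c['cy'])/c['fy'],-1.0]); return np.array(c['eye']),np.array(c['attitude'])@d
def onplane(c,u,v,z):
    e,d=ray(c,u,v); return e+d*(z-e[2])/d[2]
def proj(c,p):
    q=np.array(c['attitude']).T@(np.array(p)-np.array(c['eye'])); return c['cx']+c['fx']*q[0]/-q[2], c['cy']-c['fy']*q[1]/-q[2]
def snap(n,f): 
    c=imaging.read_camera(n); cv2.imwrite(f'pics/{f}.png',c['image'][:,:,::-1]); return c
E
python3 - <<'E'
from h import *
for n in('top','side'):
    c=snap(n,n+'0'); print(n,{k:(np.round(v,4).tolist() if k!='image' else 0) for k,v in c.items()})
print(sensors.state())
E
```

```text
top {'image': 0, 'fx': 548.1927, 'fy': 548.1927, 'cx': 320.1999, 'cy': 236.892, 'eye': [0.233, 0.0228, 1.5827], 'attitude': [[0.0014, 0.9834, -0.1813], [-1.0, 0.0025, 0.006], [0.0063, 0.1813, 0.9834]]}
side {'image': 0, 'fx': 513.3827, 'fy': 513.3827, 'cx': 315.2943, 'cy': 240.2954, 'eye': [-0.1471, 0.6966, 0.9327], 'attitude': [[-0.7293, 0.4297, -0.5324], [-0.6841, -0.4726, 0.5556], [-0.0129, 0.7694, 0.6387]]}
{'t': 0.1, 'joint_pos': array([64.07313584, 40.50770036, -1.58123613, 85.07987329,  1.26132755,
       54.48320637, -4.32838653]), 'qvel': array([-0.0165446 , -0.08504088,  0.05511393, -0.07425742,  0.03271519,
        0.09332687, -0.06911045]), 'joint_efforts': array([ 2.75641483e-03, -8.84291410e+01,  1.23706609e+00, -2.36454070e+01,
        1.70545973e-02,  5.05748889e-03,  1.58892863e-04]), 'eef_pos': array([ 0.22951474, -0.52693519,  0.20330865]), 'tcp_rot': array([[ 9.16818796e-01,  3.99303294e-01, -4.19121058e-04],
       [ 3.99303510e-01, -9.16818419e-01,  8.33041892e-04],
       [-5.16215341e-05, -9.31104974e-04, -9.99999565e-01]]), 'force': array([ 0.31075925, -0.09645702,  0.52606297]), 'torque': array([0.00784221, 0.03389083, 0.00462709]), 'grasp_force': 0.0, 'width': 0.9975805908054319}
```

View pics/top0.png

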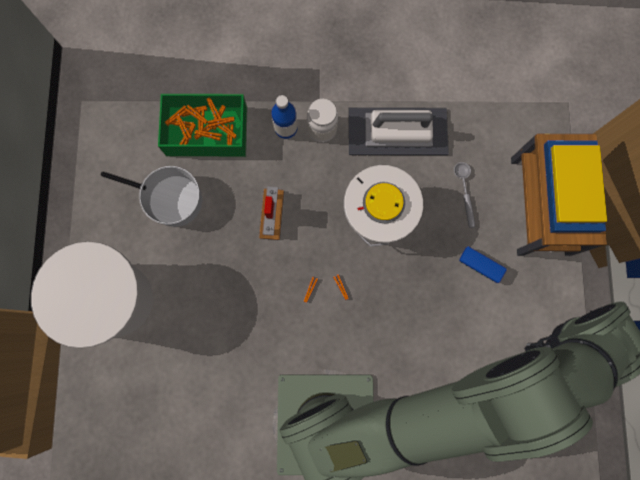

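View pics/side0.png

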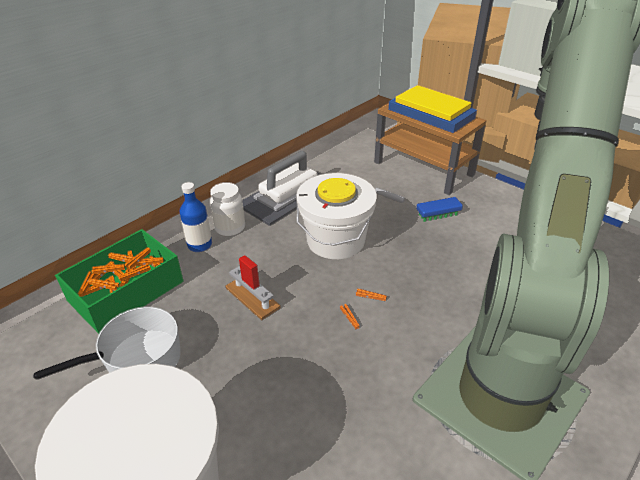

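The top view shows the stand and spanner near (270,212), the bucket and yellow collar at (384,202), the pegs at (312,288) and (341,287), and the saucepan at (170,195). The side view shows the spanner at (249,275) and the collar at (337,190).

Run:
```python
from h import *
T=imaging.read_camera('top');S=imaging.read_camera('side')
def crop(c,u,v,w): return cv2.resize(c['image'][v-w:v+w,u-w:u+w,::-1],(300,300),interpolation=cv2.INTER_CUBIC)
cv2.imwrite('pics/crops.png',np.vstack([np.hstack([crop(T,384,202,30),crop(T,270,212,30)]),np.hstack([crop(S,337,190,30),crop(S,249,285,40)])]))
def comps(c,lo,hi,box,amin=3):
    u0,v0,u1,v1=box; h=cv2.cvtColor(c['image'],cv2.COLOR_RGB2HSV)[v0:v1,u0:u1]
    n,l,s,ce=cv2.connectedComponentsWithStats(cv2.inRange(h,lo,hi))
    return [(ce[i]+[u0,v0],s[i,4]) for i in range(1,n) if s[i,4]>=amin]
bx=(340,165,425,240)
for nm,lo,hi,z in [('yellow',(20,120,80),(35,255,255),.178),('red',(0,150,60),(8,255,255),.161),('dark',(0,0,0),(179,255,75),.178)]:
    for p,a in comps(T,lo,hi,bx): print('top',nm,p.round(1),a,onplane(T,*p,z).round(4))
for p,a in comps(T,(0,150,60),(8,255,255),(255,180,290,245)): print('grip',p,a,onplane(T,*p,.125))
for p,a in comps(T,(5,80,60),(20,255,255),(255,180,290,245)): print('wood',p,a,onplane(T,*p,.012))
bs=(295,170,380,215)
for nm,lo,hi,z in [('yellow',(20,120,80),(35,255,255),.178),('red',(0,150,60),(8,255,255),.161),('dark',(0,0,0),(179,255,75),.178)]:
    for p,a in comps(S,lo,hi,bs): print('side',nm,p.round(1),a,onplane(S,*p,z).round(4))
```

```text
top yellow [384.  201.2] 1121 [ 0.5884 -0.1541  0.178 ]
top red [360.3 208.1] 11 [ 0.5734 -0.0926  0.161 ]
top dark [359.8 180.2] 9 [ 0.6454 -0.0908  0.178 ]
top dark [418.5 226.3] 271 [ 0.5209 -0.2431  0.178 ]
top dark [371.7 197.2] 6 [ 0.5991 -0.1217  0.178 ]
top dark [396.2 204.6] 5 [ 0.5791 -0.1861  0.178 ]
top dark [397.1 215.8] 21 [ 0.5488 -0.1877  0.178 ]
grip [268.19277108 206.62048193] 166 [0.58545948 0.15596383 0.125     ]
wood [272.57570093 216.07850467] 535 [0.58432509 0.15291654 0.012     ]
side yellow [336.1 189.9] 772 [ 0.5827 -0.1466  0.178 ]
side red [324.9 205.2] 10 [ 0.5743 -0.094   0.161 ]
side dark [318.  172.7] 3 [ 0.6746 -0.1761  0.178 ]
side dark [305. 194.] 3 [ 0.6298 -0.0786  0.178 ]
side dark [295. 208.] 3 [ 0.6056 -0.0178  0.178 ]
```

View pics/crops.png

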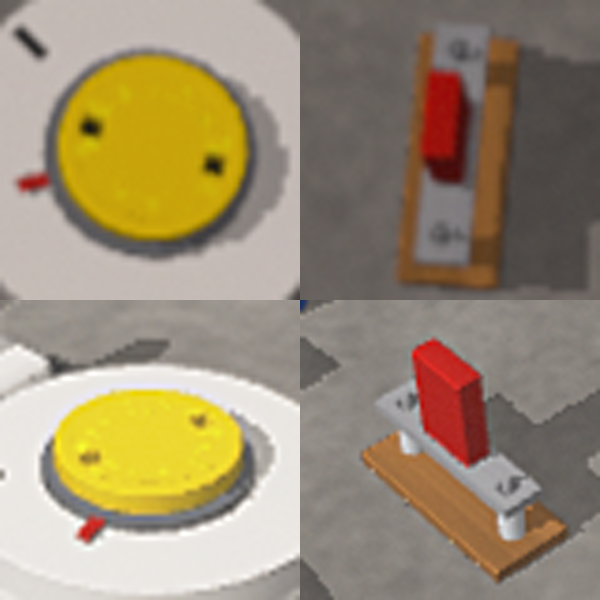

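The crops show the collar holes near top-view pixels (371.7,197.2) and (396.2,204.6), which is 67 mm apart as it should be. The red pointer is at (360,208) and the black mark at (360,180). The spanner's pins are near (272.4,192) and (269,228.6). I'll refine the spanner pose from both views.

Run:
```python
from h import *
T=imaging.read_camera('top');S=imaging.read_camera('side')
def tri(a,b):
    e1,d1=ray(T,*a);e2,d2=ray(S,*b);A=np.c_[d1,-d2];k=np.linalg.lstsq(A,e2-e1,rcond=None)[0]
    p,q=e1+k[0]*d1,e2+k[1]*d2; return ((p+q)/2).round(4),np.linalg.norm(p-q).round(4)
a=tri((272.4,192),(265.5,294.9));b=tri((272.4,192),(237.8,272.2));c=tri((269,228.6),(237.8,272.2));d=tri((269,228.6),(265.5,294.9));print(a,b,c,d)
P,Q=onplane(T,272.4,192,.058),onplane(T,269,228.6,.058);print(P,Q,(P+Q)/2,np.linalg.norm(P-Q),np.degrees(np.arctan2(*(P-Q)[1::-1])))
h=cv2.cvtColor(T['image'],cv2.COLOR_RGB2HSV)
R=cv2.inRange(h,(0,150,60),(8,255,255)); R[:, :255]=0;R[:,290:]=0;R[:180]=0;R[245:]=0
v=h[:,:,2][R>0]; print(np.histogram(v,8))
B=((R>0)&(h[:,:,2]>(v.max()+v.min())/2)).astype(np.uint8)
r=cv2.minAreaRect(cv2.findNonZero(B));print(r, B.sum(), onplane(T,*r[0],.125)); bp=np.array([onplane(T,*p,.125) for p in cv2.boxPoints(r)]);print(bp.round(4))
W=cv2.inRange(h,(5,80,60),(20,255,255)); W[:, :255]=0;W[:,290:]=0;W[:180]=0;W[245:]=0
r=cv2.minAreaRect(cv2.findNonZero(W));print(r,onplane(T,*r[0],.012)); bp=np.array([onplane(T,*p,.012) for p in cv2.boxPoints(r)]);print(bp.round(4))
C=np.array([.589,-.154]);
for n,p,z in [('ptr',(360.3,208.1),.161),('mark',(359.8,180.2),.158)]: w=onplane(T,*p,z)[:2]-C; print(n,np.degrees(np.arctan2(w[1],w[0])),np.hypot(*w))
```

```text
(array([ 0.6305,  0.133 , -0.0185]), np.float64(0.0823)) (array([0.6468, 0.1514, 0.0502]), np.float64(0.0002)) (array([0.5501, 0.1773, 0.1238]), np.float64(0.0694)) (array([0.5382, 0.1585, 0.0499]), np.float64(0.0026))
[0.644797   0.15081844 0.058     ] [0.53766644 0.15861289 0.058     ] [0.59123172 0.15471566 0.058     ] 0.10741373061455578 -4.161311483009016
(array([36,  5,  4,  6,  5, 13, 51, 43]), array([ 67. ,  79.5,  92. , 104.5, 117. , 129.5, 142. , 154.5, 167. ]))
((267.48516845703125, 204.64852905273438), (6.4677414894104, 17.31364631652832), 5.7105937004089355) 111 [0.59098793 0.15799841 0.125     ]
[[0.5677 0.1687 0.125 ]
 [0.6161 0.1649 0.125 ]
 [0.6144 0.1473 0.125 ]
 [0.566  0.1511 0.125 ]]
((271.1680603027344, 213.65164184570312), (20.732683181762695, 50.518943786621094), 5.194429397583008) [0.59160681 0.15717017 0.012     ]
[[0.5193 0.1926 0.012 ]
 [0.6707 0.1823 0.012 ]
 [0.6652 0.1212 0.012 ]
 [0.5139 0.1324 0.012 ]]
ptr 104.25306809710514 0.06329750170224187
mark 44.62260768346502 0.08760112067731898
```

{"fn": "carry_out", "kwargs": {"steps": [[[1,1,0.67,1,0,0,0],[1,1,0.67,1,0,0,0],[1,1,0.67,1,0,0,0],[1,1,0.67,0,0,0,0],[1,1,0.67,0,0,0,0]]]}}

```text
t: 0.8
eef_pos: [0.3808, -0.4258, 0.2944]
tcp_rot: [[0.917, 0.399, 0.001], [0.399, -0.917, -0.001], [0.0, 0.001, -1.0]]
force: [0.1, -0.8, 0.1]
width: 1.002
grasp_force: 0.0
```

{"fn": "carry_out", "kwargs": {"steps": [[[1,1,0.67,0,0,0,0],[1,1,0.67,0,0,0,0],[1,1,0.67,0,0,0,0],[1,1,0.67,0,0,0,0],[1,1,0.67,0,0,0,0]]]}}

```text
t: 1.3
eef_pos: [0.5307, -0.3251, 0.2937]
tcp_rot: [[0.917, 0.399, -0.0], [0.399, -0.917, 0.0], [-0.0, -0.0, -1.0]]
force: [0.2, -0.4, 0.3]
width: 1.001
grasp_force: 0.0
```

{"fn": "carry_out", "kwargs": {"steps": [[[1,0,1,0,0,0,-1],[1,0,1,0,0,0,-1],[1,0,1,0,0,0,-1],[1,0,1,0,0,0,-1],[1,0,1,0,0,0,-1]]]}}

```text
t: 1.8
eef_pos: [0.5294, -0.1749, 0.2937]
tcp_rot: [[1.0, -0.029, 0.0], [-0.029, -1.0, 0.0], [0.0, -0.0, -1.0]]
force: [0.6, 0.5, -0.8]
width: 1.004
grasp_force: 0.0
```

{"fn": "carry_out", "kwargs": {"steps": [[[1,0.3,1,0,0,0,-0.7],[1,0.3,1,0,0,0,0],[1,0.3,1,0,0,0,0],[1,0.3,1,0,0,0,0],[1,0.3,1,0,0,0,0]]]}}

```text
t: 2.3
eef_pos: [0.5748, -0.0248, 0.2937]
tcp_rot: [[0.996, -0.086, -0.0], [-0.086, -0.996, 0.0], [-0.0, -0.0, -1.0]]
force: [-0.7, 1.0, -0.9]
width: 1.0
grasp_force: 0.0
```

{"fn": "carry_out", "kwargs": {"steps": [[[1,0,1,0,0,0,0],[1,0,1,0,0,0,0],[1,0,1,0,0,0,0],[1,0,1,0,0,0,0],[1,0,1,0,0,0,0]]]}}

```text
t: 2.8
eef_pos: [0.5744, 0.1251, 0.2936]
tcp_rot: [[0.996, -0.086, -0.0], [-0.086, -0.996, 0.0], [-0.0, -0.0, -1.0]]
force: [0.9, 0.3, -0.8]
width: 1.001
grasp_force: 0.0
```

{"fn": "carry_out", "kwargs": {"steps": [[[1,0.55,1,0,0,0,0.16],[1,0,0.03,-1,0,0,0],[1,0,0,-1,0,0,0],[1,0,0,-1,0,0,0],[1,0,0,-1,0,0,0]]]}}

```text
t: 3.3
eef_pos: [0.591, 0.1548, 0.1725]
tcp_rot: [[0.997, -0.073, 0.0], [-0.073, -0.997, 0.0], [0.0, -0.0, -1.0]]
force: [0.9, 0.2, 0.8]
width: 1.0
grasp_force: 0.0
```

{"fn": "carry_out", "kwargs": {"steps": [[[1,0,0,-1,0,0,0],[1,0,0,-1,0,0,0],[1,0,0,-1,0,0,0],[1,0,0,-0.4,0,0,0],[1,0,0,0,0,0,0]]]}}

```text
t: 3.8
eef_pos: [0.5905, 0.1546, 0.0707]
tcp_rot: [[0.997, -0.073, -0.002], [-0.073, -0.997, -0.0], [-0.002, 0.001, -1.0]]
force: [0.4, 0.3, 0.6]
width: 1.002
grasp_force: 0.0
```

{"fn": "carry_out", "kwargs": {"steps": [[[0,0,0,0,0,0,0],[0,0,0,0,0,0,0],[0,0,0,0,0,0,0],[0,0,0,0,0,0,0],[0,0,0,0,0,0,0]]]}}

```text
t: 4.3
eef_pos: [0.5914, 0.155, 0.0722]
tcp_rot: [[0.997, -0.073, 0.001], [-0.073, -0.997, 0.001], [0.001, -0.001, -1.0]]
force: [-0.6, -0.9, 3.5]
width: 0.219
grasp_force: 58.9
```

{"fn": "carry_out", "kwargs": {"steps": [[[0,0,0,0,0,0,0],[0,0,0,0,0,0,0],[0,0,0,0,0,0,0],[0,0,0,0,0,0,0],[0,0,0,0,0,0,0]]]}}

```text
t: 4.8
eef_pos: [0.5914, 0.1549, 0.0721]
tcp_rot: [[0.997, -0.073, 0.001], [-0.073, -0.997, 0.0], [0.001, -0.0, -1.0]]
force: [-0.7, 0.3, 6.3]
width: 0.22
grasp_force: 59.3
```

{"fn": "carry_out", "kwargs": {"steps": [[[0,0,0,0.3,0,0,0],[0,0,0,0.6,0,0,0],[0,0,0,1,0,0,0],[0,0,0,1,0,0,0],[0,0,0,1,0,0,0]]]}}

```text
t: 5.3
eef_pos: [0.5908, 0.1546, 0.1903]
tcp_rot: [[0.997, -0.073, -0.0], [-0.073, -0.997, -0.0], [-0.0, 0.0, -1.0]]
force: [0.2, -0.1, -1.5]
width: 0.223
grasp_force: 58.4
```

{"fn": "carry_out", "kwargs": {"steps": [[[0,0,0,1,0,0,0],[0,0,0,1,0,0,0],[0,0,0,1,0,0,0],[0,0,-0.3,0,0,0,0.5],[0,0,-0.5,0,0,0,1]]]}}

```text
t: 5.8
eef_pos: [0.5909, 0.1313, 0.2797]
tcp_rot: [[0.998, 0.061, 0.001], [0.061, -0.998, 0.001], [0.001, -0.0, -1.0]]
force: [0.4, -0.8, -2.8]
width: 0.226
grasp_force: 58.5
```

{"fn": "carry_out", "kwargs": {"steps": [[[0,0,-0.7,0,0,0,1],[0,0,-0.7,0,0,0,1],[0,0,-0.7,0,0,0,1],[0,0,-0.7,0,0,0,1],[0,0,-0.7,0,0,0,1]]]}}

```text
t: 6.3
eef_pos: [0.5908, 0.0248, 0.2791]
tcp_rot: [[0.879, 0.478, -0.0], [0.478, -0.879, -0.0], [-0.0, 0.0, -1.0]]
force: [-0.3, -0.3, -2.5]
width: 0.22
grasp_force: 58.5
```

{"fn": "carry_out", "kwargs": {"steps": [[[0,0,-0.7,0,0,0,1],[0,0,-0.7,0,0,0,1],[0,0,-0.7,0,0,0,1],[0,0,-0.7,0,0,0,1],[0,0,-0.7,0,0,0,1]]]}}

```text
t: 6.8
eef_pos: [0.5907, -0.0803, 0.2791]
tcp_rot: [[0.594, 0.804, -0.0], [0.804, -0.594, -0.0], [-0.0, -0.0, -1.0]]
force: [0.7, 0.3, -2.1]
width: 0.22
grasp_force: 58.5
```

{"fn": "carry_out", "kwargs": {"steps": [[[0,0,-0.7,0,0,0,1],[0,0,-0.7,0,0,0,1],[0,0,-0.7,0,0,0,1],[0,0,-0.4,0,0,0,0.9],[0,0,0,0,0,0,0]]]}}

```text
t: 7.3
eef_pos: [0.5905, -0.1562, 0.2788]
tcp_rot: [[0.296, 0.955, -0.001], [0.955, -0.296, -0.001], [-0.001, -0.0, -1.0]]
force: [0.5, 1.0, -2.1]
width: 0.225
grasp_force: 58.5
```

Run:
```python
from h import *
s=sensors.state();print(s['eef_pos'],np.degrees(np.arctan2(s['tcp_rot'][1,0],s['tcp_rot'][0,0])),s['force'],s['joint_pos'])
T=snap('top','t1');S=snap('side','s1')
def crop(c,u,v,w): return cv2.resize(c['image'][v-w:v+w,u-w:u+w,::-1],(400,400),interpolation=cv2.INTER_CUBIC)
cv2.imwrite('pics/c1.png',np.hstack([crop(T,384,202,45),crop(S,337,170,45)]))
```

```text
[ 0.59054678 -0.15624295  0.27881036] 72.78120069908991 [ 0.49275417  0.96736705 -2.09808041] [ 17.6295845   40.45352277 -13.19364329  68.73626498   9.02733417
  71.81027955 -12.54762665]
```

View pics/c1.png

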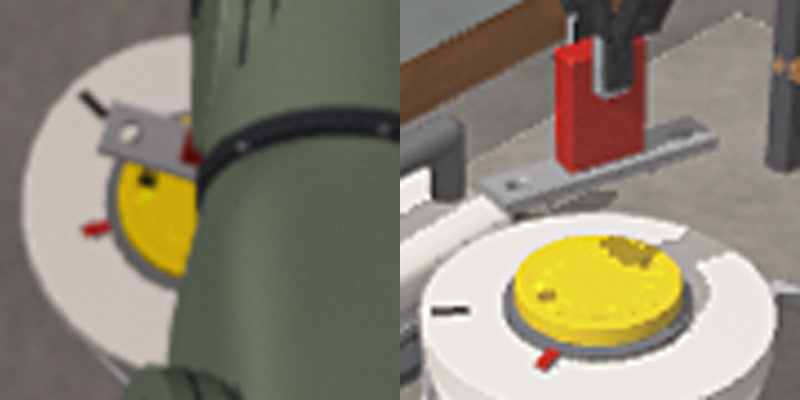

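The side crop shows the spanner level in the grip, with plate holes at about (317.9,166.9) and (357.3,154.9). The near collar hole is at (324.7,191.4).

Run:
```python
from h import *
S=imaging.read_camera('side');T=imaging.read_camera('top')
for a,b,z in [((317.9,166.9),(357.3,154.9),.2597),((324.8,191.4),(346.8,184.2),.178)]:
    P,Q=onplane(S,*a,z),onplane(S,*b,z);print(P,Q,(P+Q)/2,np.linalg.norm(P-Q),np.degrees(np.arctan2(*(P-Q)[1::-1])))
print(onplane(T,275+130/400*90-275+339-0,157+130/400*90,.2597))
```

```text
[ 0.60398839 -0.10094781  0.2597    ] [ 0.56853504 -0.2110078   0.2597    ] [ 0.58626172 -0.15597781  0.2597    ] 0.11562932144917897 72.14482248871725
[ 0.59979479 -0.12161056  0.178     ] [ 0.57928514 -0.18553627  0.178     ] [ 0.58953997 -0.15357342  0.178     ] 0.06713525382978085 72.21190063211198
[ 0.60588977 -0.10517626  0.2597    ]
```

{"fn": "carry_out", "kwargs": {"steps": [[[0,-0.04,0.08,-0.7,0,0,0],[0,0,0,-0.7,0,0,0],[0,0,0,-0.4,0,0,0],[0,0,0,-0.2,0,0,0],[0,0,0,0,0,0,0]]]}}

```text
t: 8.0
eef_pos: [0.5898, -0.1513, 0.2184]
tcp_rot: [[0.295, 0.955, -0.001], [0.955, -0.295, 0.0], [-0.0, -0.001, -1.0]]
force: [0.6, -0.4, -1.9]
width: 0.221
grasp_force: 58.5
```

{"fn": "carry_out", "kwargs": {"steps": [[[0,0,0,-0.07,0,0,0],[0,0,0,-0.07,0,0,0],[0,0,0,-0.05,0,0,0],[0,0,0,0,0,0,0],[0,0,0,0,0,0,0]]]}}

```text
t: 8.5
eef_pos: [0.59, -0.1519, 0.2131]
tcp_rot: [[0.295, 0.955, 0.0], [0.955, -0.295, 0.0], [0.0, 0.0, -1.0]]
force: [0.1, 0.4, -1.8]
width: 0.222
grasp_force: 58.5
```

{"fn": "carry_out", "kwargs": {"steps": [[[0,-0.02,-0.05,-0.05,0,0,0],[0,0,0,-0.1,0,0,0],[0,0,0,-0.08,0,0,0],[0,0,0,0,0,0,0],[0,0,0,0,0,0,0]]]}}

```text
t: 9.0
eef_pos: [0.5893, -0.1533, 0.206]
tcp_rot: [[0.295, 0.955, -0.0], [0.955, -0.295, 0.0], [0.0, -0.0, -1.0]]
force: [0.7, 0.2, -2.3]
width: 0.224
grasp_force: 58.6
```

{"fn": "carry_out", "kwargs": {"steps": [[[0,0,0,-0.03,0,0,0],[0,0,0,0,0,0,0],[0,0,0,0,0,0,0],[0,0,0,0,0,0,0],[0,0,0,0,0,0,0]]]}}

```text
t: 9.5
eef_pos: [0.5894, -0.1533, 0.2054]
tcp_rot: [[0.295, 0.955, 0.0], [0.955, -0.295, -0.0], [0.0, 0.0, -1.0]]
force: [-1.7, 0.6, 4.9]
width: 0.221
grasp_force: 59.6
```

Run:
```python
from h import *
s=sensors.state();print(s['eef_pos'],s['force'],s['torque'],s['joint_pos'].round(1))
```

```text
[ 0.58940492 -0.15332547  0.20544069] [-1.71141975  0.58192616  4.86858878] [0.13052471 0.37413198 0.04074994] [ 17.6  43.8 -12.9  77.   10.2  60.3 -14.1]
```

{"fn": "carry_out", "kwargs": {"steps": [[[0,0,0,0,0,0,-0.3],[0,0,0,0,0,0,-0.6],[0,0,0,0,0,0,-0.6],[0,0,0,0,0,0,-0.6],[0,0,0,0,0,0,-0.6]]]}}

```text
t: 10.0
eef_pos: [0.59, -0.1537, 0.2055]
tcp_rot: [[0.512, 0.859, 0.002], [0.859, -0.512, -0.001], [0.0, 0.002, -1.0]]
force: [2.2, -1.6, 2.5]
width: 0.225
grasp_force: 58.8
```

```bash
cat > st.py <<'E'
from h import *
s=sensors.state();print(s['eef_pos'].round(4),s['force'].round(1),s['torque'].round(2),np.degrees(np.arctan2(s['tcp_rot'][1,0],s['tcp_rot'][0,0])).round(2))
E
python3 st.py
```

```text
[ 0.59   -0.1537  0.2055] [ 2.2 -1.6  2.5] [-0.55 -0.69  0.29] 59.21
```

{"fn": "carry_out", "kwargs": {"steps": [[[0,0,0,0,0,0,-0.6],[0,0,0,0,0,0,-0.6],[0,0,0,0,0,0,-0.6],[0,0,0,0,0,0,-0.6],[0,0,0,0,0,0,-0.6]]]}}

```text
t: 10.5
eef_pos: [0.5899, -0.1539, 0.2055]
tcp_rot: [[0.717, 0.697, 0.002], [0.697, -0.717, -0.001], [0.0, 0.002, -1.0]]
force: [1.3, -3.0, 2.7]
width: 0.221
grasp_force: 58.8
```

```bash
python3 st.py
```

```text
[ 0.5899 -0.1539  0.2055] [ 1.3 -3.   2.7] [-0.84 -0.61  0.3 ] 44.21
```

{"fn": "carry_out", "kwargs": {"steps": [[[0,0,0,0,0,0,-0.6],[0,0,0,0,0,0,-0.6],[0,0,0,0,0,0,-0.6],[0,0,0,0,0,0,-0.6],[0,0,0,0,0,0,-0.6]]]}}

```text
t: 11.0
eef_pos: [0.5898, -0.1541, 0.2055]
tcp_rot: [[0.873, 0.488, 0.001], [0.488, -0.873, -0.001], [0.0, 0.002, -1.0]]
force: [0.8, -3.6, 3.3]
width: 0.219
grasp_force: 58.8
```

```bash
python3 st.py
```

```text
[ 0.5898 -0.1541  0.2055] [ 0.8 -3.6  3.3] [-1.14 -0.39  0.33] 29.2
```

{"fn": "carry_out", "kwargs": {"steps": [[[0,0,0,0,0,0,-0.6],[0,0,0,0,0,0,-0.6],[0,0,0,0,0,0,-0.6],[0,0,0,0,0,0,-0.6],[0,0,0,0,0,0,-0.4]]]}}

```text
t: 11.5
eef_pos: [0.5895, -0.1542, 0.2054]
tcp_rot: [[0.965, 0.262, 0.001], [0.262, -0.965, -0.002], [0.0, 0.002, -1.0]]
force: [1.2, -6.4, 5.0]
width: 0.227
grasp_force: 58.9
```

```bash
python3 st.py
```

```text
[ 0.5895 -0.1542  0.2054] [ 1.2 -6.4  5. ] [-1.65 -0.12  0.31] 15.2
```

{"fn": "carry_out", "kwargs": {"steps": [[[0,0,0,0,0,0,-0.2],[0,0,0,0,0,0,-0.2],[0,0,0,0,0,0,-0.2],[0,0,0,0,0,0,0],[0,0,0,0,0,0,0]]]}}

```text
t: 12.0
eef_pos: [0.5895, -0.1543, 0.2054]
tcp_rot: [[0.977, 0.213, 0.001], [0.213, -0.977, -0.001], [0.0, 0.002, -1.0]]
force: [0.4, -5.3, 4.8]
width: 0.221
grasp_force: 58.9
```

```bash
python3 st.py
```

```text
[ 0.5895 -0.1543  0.2054] [ 0.4 -5.3  4.8] [-1.59 -0.1   0.19] 12.31
```

Torque isn't up at a stop yet, so I continue slowly.

{"fn": "carry_out", "kwargs": {"steps": [[[0,0,0,0,0,0,-0.2],[0,0,0,0,0,0,-0.2],[0,0,0,0,0,0,-0.2],[0,0,0,0,0,0,0],[0,0,0,0,0,0,0]]]}}

```text
t: 12.5
eef_pos: [0.5895, -0.1543, 0.2055]
tcp_rot: [[0.987, 0.162, 0.001], [0.162, -0.987, -0.001], [0.0, 0.002, -1.0]]
force: [0.1, -5.4, 4.6]
width: 0.225
grasp_force: 58.9
```

Run:
```python
from h import *
exec(open('st.py').read())
T=imaging.read_camera('top');S=imaging.read_camera('side')
def crop(c,u,v,w): return cv2.resize(c['image'][v-w:v+w,u-w:u+w,::-1],(400,400),interpolation=cv2.INTER_CUBIC)
cv2.imwrite('pics/c2.png',np.hstack([crop(T,384,202,45),crop(S,337,190,45)]))
```

```text
[ 0.5895 -0.1543  0.2055] [ 0.1 -5.4  4.6] [-1.72 -0.05  0.17] 9.31
```

View pics/c2.png

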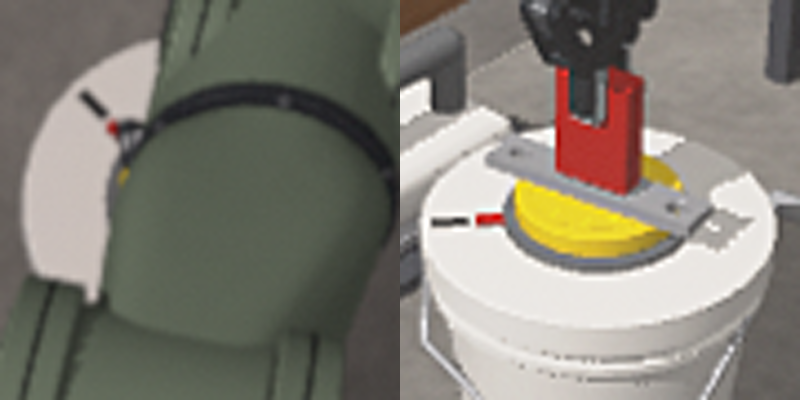

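The pointer, at about (493,218) in the side crop, is nearly in line with the mark at (450,221). I'll push a little further to feel the stop.

{"fn": "carry_out", "kwargs": {"steps": [[[0,0,0,0,0,0,-0.2],[0,0,0,0,0,0,-0.2],[0,0,0,0,0,0,-0.2],[0,0,0,0,0,0,0],[0,0,0,0,0,0,0]]]}}

```text
t: 13.1
eef_pos: [0.5894, -0.1541, 0.2055]
tcp_rot: [[0.994, 0.11, 0.001], [0.11, -0.994, -0.001], [0.0, 0.001, -1.0]]
force: [-0.1, -5.2, 5.4]
width: 0.224
grasp_force: 59.1
```

```bash
python3 st.py
```

```text
[ 0.5894 -0.1541  0.2055] [-0.1 -5.2  5.4] [-1.54  0.2   0.49] 6.33
```

{"fn": "carry_out", "kwargs": {"steps": [[[0,0,0,0,0,0,-0.2],[0,0,0,0,0,0,-0.2],[0,0,0,0,0,0,-0.2],[0,0,0,0,0,0,0],[0,0,0,0,0,0,0]]]}}

```text
t: 13.6
eef_pos: [0.5891, -0.1537, 0.2054]
tcp_rot: [[0.998, 0.059, -0.0], [0.059, -0.998, -0.001], [-0.0, 0.001, -1.0]]
force: [-2.0, -3.1, 6.9]
width: 0.224
grasp_force: 72.1
```

```bash
python3 st.py
```

```text
[ 0.5891 -0.1537  0.2054] [-2.  -3.1  6.9] [-1.08  0.83  1.36] 3.39
```

Torque rose sharply to 1.36 N m, so the stop is reached. I check the pointer angle numerically.

Run:
```python
from h import *
S=imaging.read_camera('side')
h=cv2.cvtColor(S['image'],cv2.COLOR_RGB2HSV);u0,v0,u1,v1=292,185,325,205
C=np.array([.5893,-.1537])
for n,lo,hi,z in[('ptr',(0,130,60),(8,255,255),.161),('mark',(0,0,0),(179,255,90),.158)]:
    m=cv2.inRange(h,lo,hi)[v0:v1,u0:u1]
    k,l,s,ce=cv2.connectedComponentsWithStats(m)
    for i in range(1,k):
        p=ce[i]+[u0,v0];w=onplane(S,*p,z)[:2]-C;print(n,p,s[i,4],np.degrees(np.arctan2(w[1],w[0])),np.hypot(*w))
```

```text
ptr [311.5 193.5] 12 43.54440479188105 0.06456952719103937
mark [303.         194.57142857] 7 43.5785869933365 0.08713468431337425
mark [293.66666667 201.        ] 9 58.086085300836864 0.11479099515652184
mark [295.  203.5] 2 64.01241261772277 0.11460652448916006
```

{"fn": "carry_out", "kwargs": {"steps": [[[0,0,0,0,0,0,0.35],[0,0,0,0,0,0,0.35],[0,0,0,0,0,0,0],[0,0,0,0.1,0,0,0],[0,0,0,0.2,0,0,0]]]}}

```text
t: 14.15
eef_pos: [0.5891, -0.1533, 0.2139]
tcp_rot: [[0.993, 0.119, -0.001], [0.119, -0.993, 0.0], [-0.001, -0.0, -1.0]]
force: [0.0, -2.2, -3.4]
width: 0.223
grasp_force: 59.0
```

{"fn": "carry_out", "kwargs": {"steps": [[[0,0,0,0.3,0,0,0],[0,0,0,0.5,0,0,0],[0,0,0,0.7,0,0,0],[0,0,0,0.7,0,0,0],[0,0,0,0,0,0,0]]]}}

```text
t: 14.65
eef_pos: [0.5902, -0.1532, 0.2831]
tcp_rot: [[0.993, 0.119, 0.004], [0.119, -0.993, -0.0], [0.004, 0.001, -1.0]]
force: [-0.1, -0.8, -2.3]
width: 0.22
grasp_force: 59.2
```

{"fn": "carry_out", "kwargs": {"steps": [[[0,0.07,0.5,0,0,0,-0.7],[0,0,0.8,0,0,0,-0.7],[0,0,1,0,0,0,-0.8],[0,0,1,0,0,0,0],[0,0,1,0,0,0,0]]]}}

```text
t: 15.15
eef_pos: [0.591, -0.0227, 0.2798]
tcp_rot: [[0.997, -0.073, -0.001], [-0.073, -0.997, 0.001], [-0.001, -0.001, -1.0]]
force: [1.2, 1.2, -1.9]
width: 0.222
grasp_force: 59.0
```

{"fn": "carry_out", "kwargs": {"steps": [[[0,0,1,0,0,0,0],[0,0,1,0,0,0,0],[0,0,1,0,0,0,0],[0,0,1,0,0,0,0],[0,0,1,0,0,0,0]]]}}

```text
t: 15.65
eef_pos: [0.5909, 0.1272, 0.2798]
tcp_rot: [[0.997, -0.072, -0.001], [-0.072, -0.997, 0.0], [-0.001, -0.0, -1.0]]
force: [0.4, -0.2, -1.8]
width: 0.223
grasp_force: 59.0
```

{"fn": "carry_out", "kwargs": {"steps": [[[0,0,0.6,0,0,0,0],[0,0,0.3,0,0,0,0],[0,0,0,0,0,0,0],[0,0,0,0,0,0,0],[0,0,0,0,0,0,0]]]}}

```text
t: 16.15
eef_pos: [0.5916, 0.1512, 0.2803]
tcp_rot: [[0.997, -0.074, 0.0], [-0.074, -0.997, -0.0], [0.0, 0.0, -1.0]]
force: [-0.2, -0.5, -2.2]
width: 0.222
grasp_force: 59.1
```

Run:
```python
from h import *
exec(open('st.py').read())
T=imaging.read_camera('top');S=imaging.read_camera('side')
for c,n in((T,'T'),(S,'S')): print(n,proj(c,s['eef_pos']))
def crop(c,u,v,w): return cv2.resize(c['image'][v-w:v+w,u-w:u+w,::-1],(400,400),interpolation=cv2.INTER_CUBIC)
cv2.imwrite('pics/c3.png',np.hstack([crop(T,265,190,45),crop(S,250,230,45)]))
```

```text
[0.5916 0.1512 0.2803] [-0.2 -0.5 -2.2] [ 0.   -0.03 -0.  ] -4.26
T (np.float64(264.6605893321673), np.float64(189.2721397681652))
S (np.float64(242.7384571332604), np.float64(206.48740418212816))
```

View pics/c3.png

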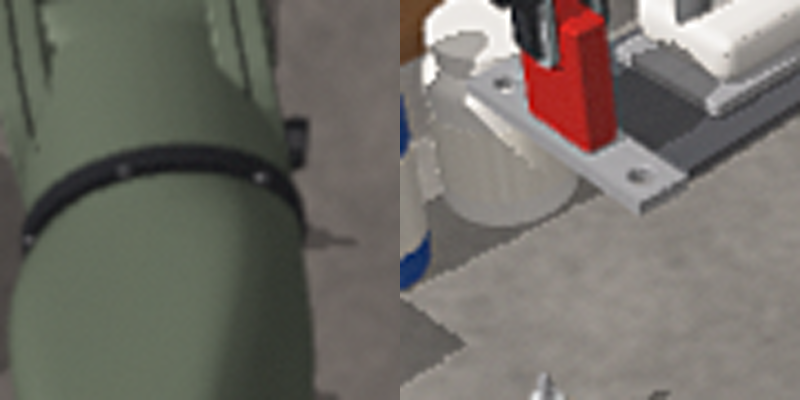

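The side crop shows the plate holes at about (228.6,203.7) and (258.6,224.8), with the pin visible below at about (237.5,269). I compare their positions.

Run:
```python
from h import *
S=imaging.read_camera('side')
def rp(a,b,z):
    P,Q=onplane(S,*a,z),onplane(S,*b,z);print(P.round(4),Q.round(4),((P+Q)/2).round(4),np.linalg.norm(P-Q),np.degrees(np.arctan2(*(P-Q)[1::-1])))
rp((228.6,203.7),(258.6,224.8),.2597)
g=cv2.cvtColor(S['image'],cv2.COLOR_RGB2GRAY)
cv2.imwrite('pics/c4.png',cv2.resize(S['image'][190:310,205:285,::-1],(400,600),interpolation=cv2.INTER_CUBIC))
for x in(.054,-.054):
    y=np.radians(-4.2);p=np.array([.5914+x*np.cos(y),.1552+x*np.sin(y),.063]);print(proj(S,p),(np.array(proj(S,p))-[205,190])*5)
```

```text
[0.6468 0.1485 0.2597] [0.5389 0.1549 0.2597] [0.5928 0.1517 0.2597] 0.10811767382884281 -3.3818195893591754
(np.float64(237.65743779246117), np.float64(268.6950605117168)) [163.28718896 393.47530256]
(np.float64(264.53855226832457), np.float64(291.2094407594282)) [297.69276134 506.0472038 ]
```

View pics/c4.png

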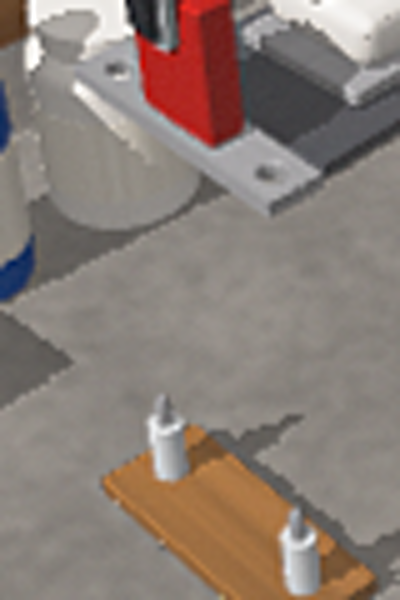

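The pin tips at crop pixels (163,396) and (296,507) match the predicted (163,393) and (298,506), so the stand is confirmed.

{"fn": "carry_out", "kwargs": {"steps": [[[0,0,0.12,-0.5,0,0,0],[0,0,0,-1,0,0,0],[0,0,0,-1,0,0,0],[0,0,0,-1,0,0,0],[0,0,0,-1,0,0,0]]]}}

```text
t: 16.8
eef_pos: [0.5914, 0.1559, 0.1442]
tcp_rot: [[0.997, -0.073, 0.0], [-0.073, -0.997, 0.0], [0.0, -0.0, -1.0]]
force: [0.1, -0.4, -1.6]
width: 0.216
grasp_force: 59.2
```

{"fn": "carry_out", "kwargs": {"steps": [[[0,0,0,-0.8,0,0,0],[0,0,0,-0.5,0,0,0],[0,0,0,-0.3,0,0,0],[0,0,0,0,0,0,0],[0,0,0,0,0,0,0]]]}}

```text
t: 17.3
eef_pos: [0.5918, 0.1562, 0.0979]
tcp_rot: [[0.997, -0.073, 0.001], [-0.073, -0.997, 0.0], [0.001, -0.0, -1.0]]
force: [-0.1, -0.7, -1.4]
width: 0.221
grasp_force: 59.1
```

```bash
python3 st.py
```

```text
[0.5918 0.1562 0.0979] [-0.1 -0.7 -1.4] [-0.01 -0.    0.06] -4.17
```

{"fn": "carry_out", "kwargs": {"steps": [[[0,0,-0.04,-0.1,0,0,0],[0,0,0,-0.1,0,0,0],[0,0,0,-0.1,0,0,0],[0,0,0,-0.1,0,0,0],[0,0,0,0,0,0,0]]]}}

```text
t: 17.8
eef_pos: [0.5913, 0.1554, 0.0848]
tcp_rot: [[0.997, -0.073, -0.0], [-0.073, -0.997, 0.0], [-0.0, -0.0, -1.0]]
force: [1.0, 2.7, -4.0]
width: 0.226
grasp_force: 58.6
```

```bash
python3 st.py
```

```text
[0.5913 0.1554 0.0848] [ 1.   2.7 -4. ] [ 0.56 -0.16 -0.15] -4.16
```

{"fn": "carry_out", "kwargs": {"steps": [[[0,0,0,-0.12,0,0,0],[0,0,0,-0.12,0,0,0],[0,0,0,-0.1,0,0,0],[0,0,0,-0.07,0,0,0],[0,0,0,0,0,0,0]]]}}

```text
t: 18.3
eef_pos: [0.5913, 0.1554, 0.0725]
tcp_rot: [[0.997, -0.073, -0.0], [-0.073, -0.997, 0.001], [-0.0, -0.0, -1.0]]
force: [0.4, 5.6, -4.8]
width: 0.223
grasp_force: 58.8
```

```bash
python3 st.py
```

```text
[0.5913 0.1554 0.0725] [ 0.4  5.6 -4.8] [ 1.38 -0.16 -0.28] -4.16
```

{"fn": "carry_out", "kwargs": {"steps": [[[0,0,0.02,-0.02,0,0,0],[0,0,0,0,0,0,0],[0.5,0,0,0,0,0,0],[1,0,0,0,0,0,0],[1,0,0,0,0,0,0]]]}}

```text
t: 18.8
eef_pos: [0.5914, 0.1553, 0.0722]
tcp_rot: [[0.997, -0.073, -0.0], [-0.073, -0.997, -0.0], [0.0, 0.0, -1.0]]
force: [-0.8, 0.4, -0.9]
width: 0.723
grasp_force: 0.0
```

{"fn": "carry_out", "kwargs": {"steps": [[[1,0,0,0,0,0,0],[1,0,0,0,0,0,0],[1,0,0,0,0,0,0],[1,0,0,0,0,0,0],[1,0,0,0,0,0,0]]]}}

```text
t: 19.3
eef_pos: [0.5914, 0.1557, 0.0723]
tcp_rot: [[0.997, -0.073, -0.0], [-0.073, -0.997, 0.0], [-0.0, -0.0, -1.0]]
force: [-0.2, 0.1, -0.6]
width: 0.998
grasp_force: 0.0
```

{"fn": "carry_out", "kwargs": {"steps": [[[1,0,0,0.5,0,0,0],[1,0,0,1,0,0,0],[1,0,0,1,0,0,0],[1,0,0,1,0,0,0],[1,0,0,1,0,0,0]]]}}

```text
t: 19.8
eef_pos: [0.5913, 0.1556, 0.2086]
tcp_rot: [[0.997, -0.073, 0.0], [-0.073, -0.997, 0.0], [0.0, -0.0, -1.0]]
force: [-0.5, -0.4, 0.1]
width: 1.0
grasp_force: 0.0
```

{"fn": "carry_out", "kwargs": {"steps": [[[1,0,0,1,0,0,0],[1,-1,0,0.5,0,0,0],[1,-1,0,0,0,0,0],[1,-1,0,0,0,0,0],[1,0,0,0,0,0,0]]]}}

```text
t: 20.3
eef_pos: [0.4988, 0.156, 0.253]
tcp_rot: [[0.997, -0.071, -0.001], [-0.071, -0.997, 0.001], [-0.001, -0.001, -1.0]]
force: [1.3, -0.5, -0.3]
width: 0.999
grasp_force: 0.0
```

Run:
```python
from h import *
exec(open('st.py').read())
T=imaging.read_camera('top');S=imaging.read_camera('side')
def crop(c,u,v,w): return cv2.resize(c['image'][v-w:v+w,u-w:u+w,::-1],(400,400),interpolation=cv2.INTER_CUBIC)
cv2.imwrite('pics/c5.png',np.hstack([crop(S,337,190,45),crop(S,249,285,40)]))
```

```text
[0.4988 0.156  0.253 ] [ 1.3 -0.5 -0.3] [-0.03 -0.02  0.  ] -4.1
```

View pics/c5.png

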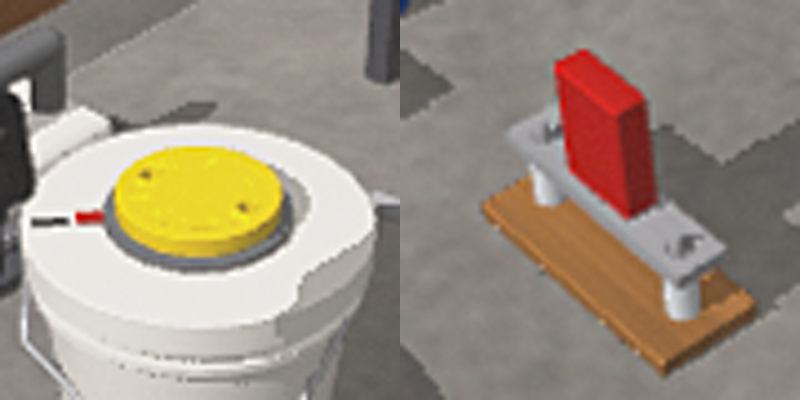

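The pointer at (90,217) is in line with the mark at (50,222), and the spanner lies flat on both shoulders with pins showing at (552,130) and (685,245). I'm handing the job in.

```bash
python3 -c "from h import *; print(job.sign_off())"
```

```text
the job is handed in; nothing more can be done
None
```

The lock ring is at its stop with the pointer at the black mark, the spanner hangs flat on both pins and is released, and the job was handed in at about 20 s; sign-off returned no verdict, and I did not re-measure the bystanders.

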